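# Set the slide gauge to its red stop

### The arm

A 6-joint arm with a two-finger parallel gripper is mounted at the origin on the work surface. World frame = base frame: x ahead of the robot, y to its left, z up, the work surface at z = 0. Lengths are in m, angles in rad, forces in N, time in s.
With the tool pointing down it reaches from about 0.375 to 0.9 m from the base axis. Payload 3.1 kg.
Tool frame: the origin (TCP) lies between the finger pads; the fingertips stand 17 mm ahead of it and the grasp point (between the pads) lies 2 mm behind it; z points along the fingers, y is the line along which they close (so a half turn about z gives the same grasp; the last joint's range is limited). The gripper opens to 85 mm and grips with 20 to 120 N. Pads are 22 mm wide; open, the fingers measure 114 mm over their backs; the gripper's body (76 mm by 85 mm) begins 54 mm behind the grasp point. The pads swing forward as they close: fully open they stand 13 mm farther back than shut.
Start: joints at [-1.377, 0.527, 1.433, -0, 1.181, -0.178], TCP at [0.228, -0.582, 0.248] pointing down, gripper open.
Joint ranges: [-3.08, 3.08], [-0.75, 2.2], [0.22, 2.44], [-1.43, 4.57], [0, 2.65], [-2.85, 2.85]. Speed limits (rad/s): [2.79, 2.79, 3.14, 3.14, 3.14, 3.14].

### API

Orientations are given as a unit quaternion [x, y, z, w].
In Python, from station import sense, vision, order gives the robot as it stands.
- The arm moves only by the shell command python3 -m crank 'ROWS' [OPENING] [FORCE]. ROWS is JSON, a list of rows, each an object with "dp": the shift along the world's x, y, z in units of 30 mm (1.0 is 30 mm), a list of three; "angular": the turn, a rotation vector about the world's x, y, z in degrees, a list of three. In form: [{"dp": [dx, dy, dz], "angular": [ax, ay, az]}, ...]. A call has 1 to 20 rows; each row shifts and turns the commanded pose from where the row before left it; what a row does not reach is not made up. A row lasts 1/10 s, in which the tool goes at most 50 mm and 8.59 degrees, less where a joint would pass 70% of its speed; a pose out of reach is approached as far as the arm can. A call is refused whole if a number of a shift passes 1 or a number of a turn 8.59, either way. A call with a gripper value outside its range is refused whole. OPENING is the closure, from 0 (fully open) to 1 (shut), set as the call begins (- or left out, the last holds). The fingers move at their own pace and stop on an object; FORCE is the grip in N (left out, the last holds). Time passes only in rows, so rows that do not move let the fingers close. It gives the time, the measured TCP pose, the force, the opening and the grip force at its end, in the units of the state.
- sense(): the state, without advancing time (a new reading comes with each control period).
- vision.snapshot(name): name is "scene" or "top" or "wrist"; returns a dict with "image" (420x560x3 uint8, blue, green, red), "range_z" (420x560 float32, m along the optical axis (not along the pixel's ray), 0 where there is no reading), "mtx" (3x3 intrinsics, pixels), "pose" (4x4, takes a point from camera to world coordinates); the wrist camera has in their place "mount" (4x4, takes a point from camera to tool coordinates, whose origin is the TCP and whose axes are the flange's). Camera axes: x right, y down, z forward; pixel columns grow to the right and rows downward; lengths in m; the calibration is good to about 2 mm. A picture is of the moment at which its call begins: read the wrist's pose just before it.
- order.sign_off(): hands the job in; it is judged then, once.
The state is a dict: "t": time; "q": joint angles; "qd": joint speeds; "tau": joint torques, N m; "tcp_pos": TCP position; "tool_rot": TCP orientation; "force": force on the tool from outside, world axes, zero at the start; "ft_torque": the same for the moment, N m; "finger_gap": opening from 0.0 (shut) to 1.0 (fully open); "gripper_force": force on a finger pad.
Only numpy, scipy, OpenCV 4.12 (cv2) and the standard library are available. Lean on these libraries where they do the work, as an engineer would, in place of code of your own. Each camera call takes 0.05 s, during which the arm holds its last target. There are 200 camera calls.

### The job

Set the pin-length gauge on the counter: press down the yellow pad in the middle of its blue carriage to free the brake and, keeping it pressed, push the carriage along the rail right up against the red stop, then let the pad come back up so that it holds there. Use fingertips only: never drag the carriage with its brake on, and do not pick up or shift the pins, fittings and other parts standing around.

Things in the scene. Friction and masses are not known exactly. Their poses are not given: they have to be found in the camera images.
- gauge: Slide gauge fixed to the counter: aluminium rail with a lengthwise slot and black tick marks on a dark foot 100 mm wide, 500 mm long. Origin: middle of its underside, on the counter. The rail runs along its own y axis; x is across; the rail's top is 26 mm above the counter.
- carriage (a joint): Position of the blue carriage along the rail (m), 0 at the rail's middle, growing towards the gauge's +y. The carriage is 100 mm long along the rail, 70 mm wide. It has a raised lip 22 mm long across each end, tops 60 mm above the counter; between the lips is an open bay 56 mm long, open at both sides, with the yellow pad as its floor. With the pad up a brake holds it against some 25 N; with the pad down it slides with about 2 N, plus 0.8 N at 0.1 m/s.
- carriage_mid (a point): Point on the carriage at its middle, 49 mm above the counter, moving along the rail with the carriage (not down with the pad). The carriage's ends are 50 mm from it either way along the rail.
- pad (a joint): How far the yellow pad is pressed down (m): about 0 when up, 0.007 at its bottom. It is sprung: some 12 N starts it and 14 N holds it fully down. The brake eases as the pad goes down and is free from 0.003 on; it grips again as soon as the pad comes up.
- pad_top (a point): Centre of the top of the yellow pad (52 mm across the rail, 50 mm along it) in the middle of the carriage, 49 mm above the counter when up, 11 mm below the lips' tops. It moves with the pad.
- red_stop: Red stop block fixed on the rail, 70 mm across the rail, 24 mm along it, 34 mm tall. Origin: centre of its underside on the rail's top, 26 mm above the counter. It may be towards either end of the rail. The carriage meets it face to face, carriage_mid then being 62 mm from this origin horizontally along the rail.
- grey_stop: Grey stop block, same size and origin, fixed on the rail on the other side of the carriage. Not the one wanted.
- pin_a: loose steel pin standing upright, 38 mm diameter, 95 mm tall. Origin: centre of its underside. Leave it alone.
- pin_b: loose steel pin standing upright, 32 mm diameter, 80 mm tall. Origin: centre of its underside. Leave it alone.
- pin_c: loose steel pin standing upright, 42 mm diameter, 70 mm tall. Origin: centre of its underside. Leave it alone.
- shackle: loose dark steel shackle bracket, 50 x 70 x 71 mm tall. Origin: centre of its underside. Leave it alone.
- fitting_a: loose brass hose fitting standing upright, 28 mm diameter, 42 mm tall. Origin: centre of its underside. Leave it alone.
- fitting_b: loose brass hose fitting standing upright, 28 mm diameter, 42 mm tall. Origin: centre of its underside. Leave it alone.
- grease: loose red-labelled can, 52 mm diameter, 95 mm tall. Origin: centre of its underside. Leave it alone.

How it is judged:
On the way, in this order (a step that is already met when the one before it is completed fails the run):
1. the yellow pad is pressed down at least 3 mm by the fingers, freeing the brake (value of joint pad above 0.003 m and contact force between the fingers and pad above 1 N), for 0.2 s.
2. the carriage is against the red stop, with the pad still down (horizontal distance between carriage_mid and red_stop below 0.065 m and value of joint pad above 0.0015 m), for 0.1 s.
At the end, for the whole second after the job is handed in: The carriage rests against the red stop (gap under 3 mm), the yellow pad is up again (within 1 mm) and the carriage is at rest (horizontal distance between carriage_mid and red_stop below 0.065 m and value of joint pad below 0.001 m and velocity of joint carriage between -0.005 and 0.005 m/s); the robot touches nothing.
It fails at once if the carriage is dragged with its brake on (moving over 15 mm/s with the pad pressed less than 0.8 mm) (value of joint pad below 0.0008 m and (velocity of joint carriage above 0.015 m/s or velocity of joint carriage below -0.015 m/s)).
It fails at once if a part standing around is shifted or lifted by more than 15 mm (distance of any of pin_a, pin_b, pin_c, shackle, fitting_a, fitting_b, grease from where it was at the start of the episode above 0.015 m).
It also fails if it takes over 38 s, if anything falls off the work surface, if the arm or the gripper's body presses on something with over 40 N, if the wrist force passes 120 N, or if a joint passes its speed limit or range.

## Working session

There is one attempt and no reset: what is moved stays moved. The work goes in short steps, Python scripts to look and compute and a shell command to move; the robot and the scene stay as the last step left them, time stands still between calls to the robot, and variables do not carry over. Pictures are saved under pics/ and viewed, at most 10 in all, crops included, and the job is handed in when it is done.

```bash
mkdir -p pics; python3 - <<'E'
from station import sense, vision
import cv2,numpy as np,pickle
for n in("top","scene"):
    s=vision.snapshot(n); cv2.imwrite(f"pics/{n}0.png",s["image"]); pickle.dump(s,open(f"{n}0.pkl","wb")); print(n,s["mtx"].round(1).tolist(),s["pose"].round(3).tolist())
s=sense();print({k:np.round(v,3).tolist() for k,v in s.items()})
E
```

```text
top [[445.2, 0.0, 278.8], [0.0, 445.2, 208.3], [0.0, 0.0, 1.0]] [[0.003, -0.998, 0.067, 0.47], [-1.0, -0.003, 0.003, 0.008], [-0.002, -0.067, -0.998, 0.983], [0.0, 0.0, 0.0, 1.0]]
scene [[475.8, 0.0, 273.4], [0.0, 475.8, 209.9], [0.0, 0.0, 1.0]] [[0.515, 0.651, -0.558, 0.978], [0.857, -0.401, 0.323, -0.21], [-0.013, -0.645, -0.764, 0.648], [0.0, 0.0, 0.0, 1.0]]
{'t': 0.1, 'q': [-1.377, 0.528, 1.434, 0.0, 1.181, -0.178], 'qd': [0.001, -0.002, -0.003, -0.003, 0.001, -0.002], 'tau': [-0.0, -44.33, -17.859, -0.0, 0.004, -0.0], 'tcp_pos': [0.228, -0.581, 0.247], 'tool_rot': [0.983, 0.185, -0.0, -0.001], 'force': [0.132, 0.513, -0.412], 'ft_torque': [0.026, -0.044, 0.04], 'gripper_force': 0.0, 'finger_gap': 0.999}
```

View pics/top0.png

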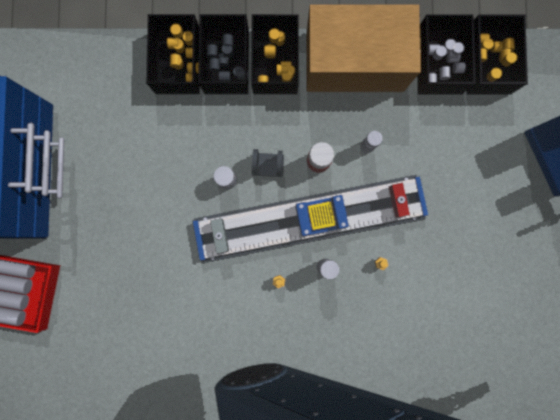

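View pics/scene0.png

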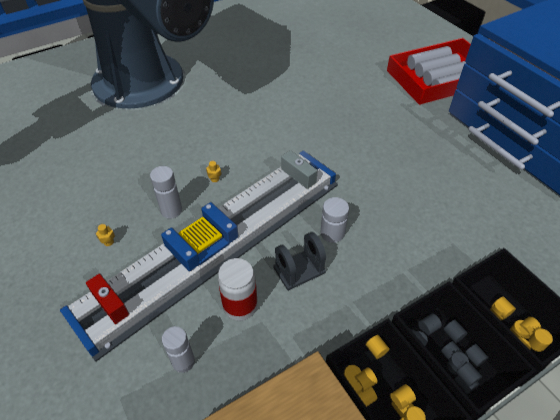

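The top view shows the carriage at about (321,215), the red stop at (401,199) to its right (world -y) and the grey stop at (219,236). In the scene view the pad is yellow and up, with a tall pin beside the rail at (165,190) and the can at (238,285).

```bash
cat > h.py <<'E'
import numpy as np,cv2,pickle
def ray(s,u,v,z):
    d=s["pose"][:3,:3]@np.linalg.solve(s["mtx"],[u,v,1.]); o=s["pose"][:3,3]
    return o+d*(z-o[2])/d[2]
def blob(s,lo,hi,box,big=True):
    m=cv2.inRange(cv2.cvtColor(s["image"],cv2.COLOR_BGR2HSV),lo,hi); k=np.zeros_like(m); x0,y0,x1,y1=box; k[y0:y1,x0:x1]=m[y0:y1,x0:x1]
    c=max(cv2.findContours(k,0,2)[0],key=cv2.contourArea); return cv2.minAreaRect(c),cv2.contourArea(c)
E
python3 - <<'E'
from h import *
for n,by,br,bb in(("top",(295,190,350,240),(380,175,420,225),(290,190,355,245)),("scene",(170,205,230,265),(80,265,135,330),None)):
    s=pickle.load(open(n+"0.pkl","rb"))
    for nm,lo,hi,b,z in(("pad",(20,120,80),(35,255,255),by,.049),("red",(0,150,60),(8,255,255),br,.060)):
        r,a=blob(s,lo,hi,b); (u,v)=r[0]; p=ray(s,u,v,z); c=[ray(s,*q,z)[:2] for q in cv2.boxPoints(r)]
        dz=s["range_z"][int(v),int(u)]; d=s["pose"][:3,:3]@np.linalg.solve(s["mtx"],[u,v,1.])*dz+s["pose"][:3,3]
        print(n,nm,np.round(r[0],1),p.round(4),"depthpt",d.round(4),"sides",np.round([np.linalg.norm(c[0]-c[1]),np.linalg.norm(c[1]-c[2])],4),"dir",(c[1]-c[0]).round(3),(c[2]-c[1]).round(3))
    if n=="top":
        for nm,u,v,z in(("pinNear",329,269,.09),("grease",320,156,.095),("fit",381,263,.04),("fit2",279,281,.04),("pin",374,138,.09),("shack",268,163,.07),("pin3",224,176,.07),("grey",219,236,.06),("endL",199,240,.026),("endR",421,197,.026)):
            dz=s["range_z"][v,u]; d=s["pose"][:3,:3]@np.linalg.solve(s["mtx"],[u,v,1.])*dz+s["pose"][:3,3]
            print(nm,ray(s,u,v,z).round(3),d.round(3))
E
```

```text
top pad [321.4 215.5] [ 0.5176 -0.0789  0.049 ] depthpt [ 0.5175 -0.0787  0.0513] sides [0.0503 0.0519] dir [ 0.011 -0.049] [-0.051 -0.011]
top red [402.3 208.7] [ 0.5315 -0.2459  0.06  ] depthpt [ 0.5314 -0.2455  0.0615] sides [0.0204 0.0252] dir [ 0.004 -0.02 ] [-0.025 -0.005]
pinNear [ 0.409 -0.09   0.09 ] [ 0.409 -0.089  0.097]
grease [ 0.635 -0.072  0.095] [ 0.635 -0.072  0.094]
fit [ 0.418 -0.205  0.04 ] [ 0.418 -0.204  0.043]
fit2 [0.38 0.01 0.04] [0.38  0.01  0.042]
pin [ 0.673 -0.182  0.09 ] [ 0.675 -0.184  0.081]
shack [0.625 0.033 0.07 ] [0.634 0.035 0.014]
pin3 [0.598 0.124 0.07 ] [0.597 0.124 0.073]
grey [0.474 0.134 0.06 ] [0.474 0.133 0.068]
endL [0.465 0.182 0.026] [0.465 0.181 0.029]
endR [ 0.559 -0.296  0.026] [ 0.559 -0.295  0.028]
scene pad [200.3 234.3] [ 0.5234 -0.0809  0.049 ] depthpt [ 0.5234 -0.0809  0.049 ] sides [0.052  0.0644] dir [-0.022  0.047] [0.063 0.011]
scene red [106.9 298. ] [ 0.5652 -0.2436  0.06  ] depthpt [ 0.5633 -0.2438  0.0573] sides [0.0263 0.0895] dir [-0.009  0.025] [0.088 0.018]
```

Both views agree on the pad, at about (0.518,-0.079) and z 0.049. The rail direction towards red is about (0.205,-0.979), with about 106 mm of travel. I'll move above the pad with the fingers shut and the closing line along the rail.

```bash
python3 -m crank '[{"dp":[0.3,0.5,0],"angular":[0,0,0]},{"dp":[0.49,0.85,0],"angular":[0,0,-0.6]},{"dp":[0.49,0.85,0],"angular":[0,0,-0.6]},{"dp":[0.49,0.85,0],"angular":[0,0,-0.6]},{"dp":[0.49,0.85,0],"angular":[0,0,-0.6]},{"dp":[0.49,0.85,0],"angular":[0,0,-0.6]},{"dp":[0.49,0.85,0],"angular":[0,0,-0.6]},{"dp":[0.49,0.85,0],"angular":[0,0,-0.6]},{"dp":[0.49,0.85,0],"angular":[0,0,-0.6]},{"dp":[0.49,0.85,0],"angular":[0,0,-0.6]},{"dp":[0.49,0.85,0],"angular":[0,0,-0.6]},{"dp":[0.49,0.85,0],"angular":[0,0,-0.6]},{"dp":[0.49,0.85,0],"angular":[0,0,-0.6]},{"dp":[0.49,0.85,0],"angular":[0,0,-0.6]},{"dp":[0.49,0.85,0],"angular":[0,0,-0.6]},{"dp":[0.49,0.85,0],"angular":[0,0,-0.6]},{"dp":[0.49,0.85,0],"angular":[0,0,-0.6]},{"dp":[0.49,0.85,0],"angular":[0,0,0]},{"dp":[0.49,0.85,0],"angular":[0,0,0]},{"dp":[0.49,0.9,0],"angular":[0,0,0]}]' 1 40
python3 -m crank '[{"dp":[0.2,0.4,0],"angular":[0,0,0]},{"dp":[0.2,0.25,-0.4],"angular":[0,0,0]},{"dp":[0,0,-0.6],"angular":[0,0,0]},{"dp":[0,0,-0.6],"angular":[0,0,0]},{"dp":[0,0,-0.6],"angular":[0,0,0]},{"dp":[0,0,-0.4],"angular":[0,0,0]},{"dp":[0,0,0],"angular":[0,0,0]},{"dp":[0,0,0],"angular":[0,0,0]}]'
python3 - <<'E'
from h import *
from station import sense,vision
s=sense(); w=vision.snapshot("wrist"); t=vision.snapshot("scene")
cv2.imwrite("pics/w1.png",np.hstack([cv2.resize(w["image"],(400,300)),t["image"][120:420,60:460]]))
from scipy.spatial.transform import Rotation as R
print(s["tcp_pos"],R.from_quat(s["tool_rot"]).as_matrix().round(3).tolist(),s["force"],s["finger_gap"],w["mount"].round(3).tolist())
m=R.from_quat(s["tool_rot"]).as_matrix(); T=np.eye(4);T[:3,:3]=m;T[:3,3]=s["tcp_pos"]; w["pose"]=T@w["mount"]; pickle.dump(w,open("w1.pkl","wb"))
E
```

```text
t: 2.1
tcp_pos: [0.5155, -0.0787, 0.2482]
tool_rot: [0.995, 0.103, -0.0, -0.0]
force: [1.3, -0.2, -0.3]
finger_gap: 0.002
gripper_force: 0.0
t: 2.9
tcp_pos: [0.5278, -0.0618, 0.1701]
tool_rot: [0.995, 0.102, -0.0, -0.0]
force: [0.2, -0.5, -0.2]
finger_gap: 0.003
gripper_force: 0.0
[ 0.52782044 -0.06181945  0.17013526] [[0.979, 0.203, -0.001], [0.203, -0.979, 0.0], [-0.001, -0.0, -1.0]] [ 0.22196076 -0.46222752 -0.23954398] 0.0034973331454449916 [[0.0, -0.955, -0.296, 0.076], [1.0, 0.0, 0.001, -0.001], [-0.0, -0.296, 0.955, -0.127], [0.0, 0.0, 0.0, 1.0]]
```

View pics/w1.png

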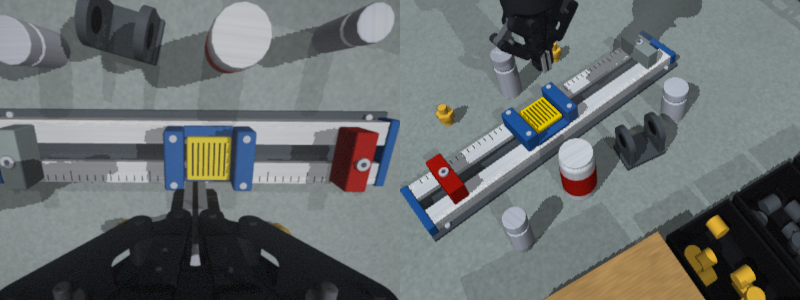

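The wrist picture shows the fingers pointing at the pad (full-size about (290,221)) and the rail level in the image, so the yaw matches. Next I'll refine the pad and red stop from this view.

```bash
python3 - <<'E'
from h import *
s=pickle.load(open("w1.pkl","rb"))
ax=np.array([.203,-.979])
r,a=blob(s,(20,120,80),(35,255,255),(240,170,340,270)); print("pad",r,ray(s,*r[0],.049).round(4))
m=cv2.inRange(cv2.cvtColor(s["image"],cv2.COLOR_BGR2HSV),(0,150,60),(8,255,255)); m[:, :440]=0; m[:160]=0
v,u=np.nonzero(m); zz=s["range_z"][v,u]; P=(s["pose"][:3,:3]@np.linalg.solve(s["mtx"],np.c_[u,v,np.ones(len(u))].T)*zz).T+s["pose"][:3,3]
P=P[abs(P[:,2]-.06)<.006]; k=P[:,:2]@ax; print("red top along",np.percentile(k,[1,50,99]).round(4),"across",np.percentile(P[:,:2]@[.979,.203],[1,99]).round(4),"z",np.median(P[:,2]))
p=ray(s,*r[0],.049)[:2]; print("pad along",p@ax,"across",p@[.979,.203],"tcp",s["pose"][:3,3])
E
```

```text
pad ((291.9999694824219, 220.99998474121094), (61.99999237060547, 59.99999237060547), -0.0) [ 0.5204 -0.0788  0.049 ]
red top along [0.3371 0.3473 0.3598] across [0.4586 0.5258] z 0.061153516764246074
pad along 0.18274824113404045 across 0.4934949552057324 tcp [ 0.60176647 -0.0458766   0.29665111]
```

Travel to the stop is about 104 mm, and the across position matches for the pad and red stop. I'll centre over the pad and descend to just above it.

```bash
python3 -m crank '[{"dp":[-0.14,-0.28,-0.3],"angular":[0,0,0]},{"dp":[-0.14,-0.29,-0.5],"angular":[0,0,0]},{"dp":[0,0,-0.6],"angular":[0,0,0]},{"dp":[0,0,-0.6],"angular":[0,0,0]},{"dp":[0,0,-0.5],"angular":[0,0,0]},{"dp":[0,0,-0.3],"angular":[0,0,0]},{"dp":[0,0,-0.2],"angular":[0,0,0]},{"dp":[0,0,0],"angular":[0,0,0]},{"dp":[0,0,0],"angular":[0,0,0]},{"dp":[0,0,0],"angular":[0,0,0]}]'
python3 - <<'E'
from h import *
from station import vision
w=vision.snapshot("wrist"); t=vision.snapshot("scene")
cv2.imwrite("pics/w2.png",np.hstack([w["image"][100:400,90:490],cv2.resize(t["image"][170:320,100:300],(400,300))]))
E
```

```text
t: 4.0
tcp_pos: [0.52, -0.0788, 0.081]
tool_rot: [0.995, 0.103, 0.001, 0.0]
force: [-0.2, 1.4, 0.1]
finger_gap: 0.003
gripper_force: 0.0
```

View pics/w2.png

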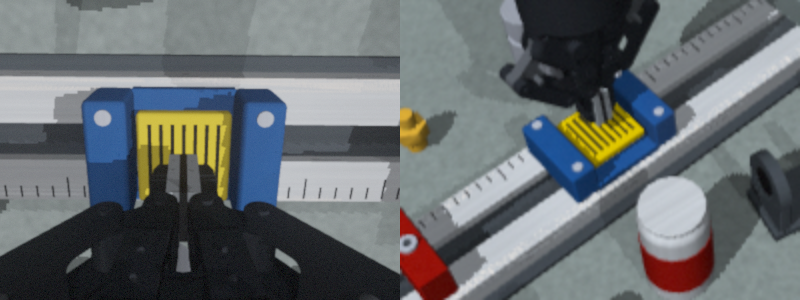

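Fingertips are centred over the pad between the lips (left half, at about (178,165)), clear of both. Now pressing down gently.

```bash
python3 -m crank '[{"dp":[0,0,-0.2],"angular":[0,0,0]},{"dp":[0,0,-0.2],"angular":[0,0,0]},{"dp":[0,0,-0.1],"angular":[0,0,0]},{"dp":[0,0,-0.05],"angular":[0,0,0]},{"dp":[0,0,0],"angular":[0,0,0]},{"dp":[0,0,0],"angular":[0,0,0]}]'
python3 -m crank '[{"dp":[0,0,-0.04],"angular":[0,0,0]},{"dp":[0,0,-0.04],"angular":[0,0,0]},{"dp":[0,0,0],"angular":[0,0,0]},{"dp":[0,0,0],"angular":[0,0,0]}]'
```

```text
t: 4.7
tcp_pos: [0.5194, -0.0786, 0.0644]
tool_rot: [0.995, 0.102, -0.0, -0.0]
force: [-1.1, -0.3, 8.6]
finger_gap: 0.001
gripper_force: 4.4
t: 5.1
tcp_pos: [0.5194, -0.0786, 0.0625]
tool_rot: [0.995, 0.103, 0.0, 0.0]
force: [-2.9, 1.0, 11.4]
finger_gap: 0.002
gripper_force: 6.1
```

```bash
python3 -m crank '[{"dp":[0,0,-0.05],"angular":[0,0,0]},{"dp":[0,0,-0.05],"angular":[0,0,0]},{"dp":[0,0,0],"angular":[0,0,0]},{"dp":[0,0,0],"angular":[0,0,0]}]'
python3 -m crank '[{"dp":[0,0,-0.05],"angular":[0,0,0]},{"dp":[0,0,-0.05],"angular":[0,0,0]},{"dp":[0,0,0],"angular":[0,0,0]},{"dp":[0,0,0],"angular":[0,0,0]}]'
```

```text
t: 5.5
tcp_pos: [0.5194, -0.0786, 0.0596]
tool_rot: [0.995, 0.103, 0.0, 0.0]
force: [-2.7, 0.3, 12.8]
finger_gap: -0.001
gripper_force: 6.5
t: 5.9
tcp_pos: [0.5196, -0.079, 0.0588]
tool_rot: [0.995, 0.103, 0.001, 0.001]
force: [-5.2, -0.2, 29.6]
finger_gap: -0.0
gripper_force: 14.9
```

The pad is fully down (bottomed at TCP z of about 0.059, 30 N). I'll ease slightly and push along the rail at about 45 mm/s.

```bash
python3 -m crank '[{"dp":[0,0,-0.0],"angular":[0,0,0]},{"dp":[0,0,0.03],"angular":[0,0,0]},{"dp":[0.01,-0.05,0],"angular":[0,0,0]},{"dp":[0.02,-0.1,0],"angular":[0,0,0]},{"dp":[0.03,-0.15,0],"angular":[0,0,0]},{"dp":[0.03,-0.15,0],"angular":[0,0,0]},{"dp":[0.03,-0.15,0],"angular":[0,0,0]},{"dp":[0.03,-0.15,0],"angular":[0,0,0]},{"dp":[0.03,-0.15,0],"angular":[0,0,0]},{"dp":[0,0,0],"angular":[0,0,0]}]'
python3 - <<'E'
from h import *
from station import vision
t=vision.snapshot("top")
r,a=blob(t,(20,120,80),(35,255,255),(290,180,400,240)); print(r,a,ray(t,*r[0],.042))
cv2.imwrite("pics/t3.png",cv2.resize(t["image"][130:300,180:440],(780,510)))
E
```

```text
t: 6.9
tcp_pos: [0.5251, -0.1066, 0.0589]
tool_rot: [0.995, 0.103, 0.0, 0.001]
force: [-5.6, -1.9, 21.9]
finger_gap: 0.0
gripper_force: 11.1Traceback (most recent call last):
  File "<stdin>", line 4, in <module>
  File "h.py", line 7, in blob
    c=max(cv2.findContours(k,0,2)[0],key=cv2.contourArea); return cv2.minAreaRect(c),cv2.contourArea(c)
ValueError: max() iterable argument is empty
```

```bash
python3 - <<'E'
from h import *
from station import vision
w=vision.snapshot("wrist"); t=vision.snapshot("scene")
cv2.imwrite("pics/w3.png",np.hstack([w["image"][100:400,90:490],cv2.resize(t["image"][190:340,60:260],(400,300))]))
E
```

```text
(no output)
```

View pics/w3.png

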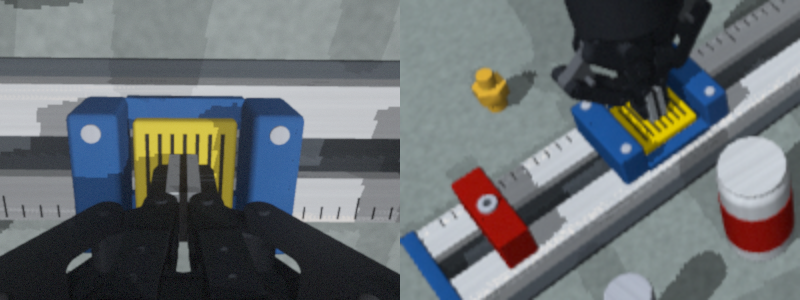

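The carriage follows the fingers by friction: the pad stays centred on them at about (185,165) in the wrist half. About 76 mm remain, so I'll continue and then finish slowly.

```bash
python3 -m crank '[{"dp":[0.01,-0.05,0],"angular":[0,0,0]},{"dp":[0.02,-0.1,0],"angular":[0,0,0]},{"dp":[0.03,-0.15,0],"angular":[0,0,0]},{"dp":[0.03,-0.15,0],"angular":[0,0,0]},{"dp":[0.03,-0.15,0],"angular":[0,0,0]},{"dp":[0.03,-0.15,0],"angular":[0,0,0]},{"dp":[0.03,-0.15,0],"angular":[0,0,0]},{"dp":[0.03,-0.15,0],"angular":[0,0,0]},{"dp":[0.03,-0.15,0],"angular":[0,0,0]},{"dp":[0.03,-0.15,0],"angular":[0,0,0]},{"dp":[0.03,-0.15,0],"angular":[0,0,0]},{"dp":[0.03,-0.15,0],"angular":[0,0,0]},{"dp":[0.03,-0.15,0],"angular":[0,0,0]},{"dp":[0.03,-0.15,0],"angular":[0,0,0]},{"dp":[0.03,-0.15,0],"angular":[0,0,0]},{"dp":[0.02,-0.1,0],"angular":[0,0,0]},{"dp":[0,0,0],"angular":[0,0,0]}]'
python3 -m crank '[{"dp":[0.02,-0.08,0],"angular":[0,0,0]},{"dp":[0.02,-0.08,0],"angular":[0,0,0]},{"dp":[0.02,-0.08,0],"angular":[0,0,0]},{"dp":[0,0,0],"angular":[0,0,0]},{"dp":[0,0,0],"angular":[0,0,0]}]'
```

```text
t: 8.75
tcp_pos: [0.5383, -0.1727, 0.0589]
tool_rot: [0.995, 0.103, 0.0, 0.001]
force: [-4.7, -0.5, 20.2]
finger_gap: -0.002
gripper_force: 10.1
t: 9.25
tcp_pos: [0.5397, -0.1796, 0.0589]
tool_rot: [0.995, 0.103, -0.0, 0.001]
force: [-6.0, -1.4, 20.5]
finger_gap: 0.001
gripper_force: 10.2
```

```bash
python3 -m crank '[{"dp":[0.01,-0.06,0],"angular":[0,0,0]},{"dp":[0.01,-0.06,0],"angular":[0,0,0]},{"dp":[0,0,0],"angular":[0,0,0]},{"dp":[0,0,0],"angular":[0,0,0]}]'
python3 -m crank '[{"dp":[0.01,-0.05,0],"angular":[0,0,0]},{"dp":[0,0,0],"angular":[0,0,0]},{"dp":[0,0,0],"angular":[0,0,0]}]'
python3 - <<'E'
from h import *
from station import vision
w=vision.snapshot("wrist"); t=vision.snapshot("scene")
cv2.imwrite("pics/w4.png",np.hstack([w["image"][100:400,90:490],cv2.resize(t["image"][220:370,40:240],(400,300))]))
E
```

```text
t: 9.65
tcp_pos: [0.5401, -0.1818, 0.0589]
tool_rot: [0.995, 0.102, -0.0, -0.0]
force: [-5.1, 3.8, 21.9]
finger_gap: 0.001
gripper_force: 10.8
t: 9.95
tcp_pos: [0.5401, -0.1819, 0.0589]
tool_rot: [0.995, 0.102, -0.001, -0.001]
force: [-3.2, 6.6, 22.4]
finger_gap: -0.004
gripper_force: 11.4
```

View pics/w4.png

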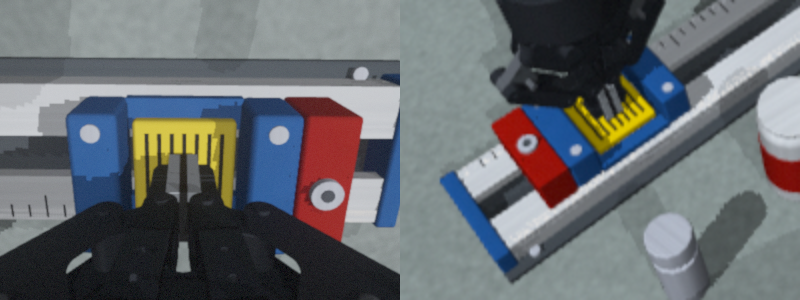

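The carriage is face to face with the red stop (no gap at about (300,170)), the tool stopped advancing and the reaction force rose. Lifting straight up.

```bash
python3 -m crank '[{"dp":[0,0,0.05],"angular":[0,0,0]},{"dp":[0,0,0.05],"angular":[0,0,0]},{"dp":[0,0,0.05],"angular":[0,0,0]},{"dp":[0,0,0.05],"angular":[0,0,0]},{"dp":[0,0,0.05],"angular":[0,0,0]},{"dp":[0,0,0.05],"angular":[0,0,0]},{"dp":[0,0,0.1],"angular":[0,0,0]},{"dp":[0,0,0.1],"angular":[0,0,0]},{"dp":[0,0,0.3],"angular":[0,0,0]},{"dp":[0,0,0.6],"angular":[0,0,0]},{"dp":[0,0,0.8],"angular":[0,0,0]},{"dp":[0,0,0.8],"angular":[0,0,0]},{"dp":[0,0,0.8],"angular":[0,0,0]},{"dp":[0,0,0.8],"angular":[0,0,0]},{"dp":[0,0,0],"angular":[0,0,0]},{"dp":[0,0,0],"angular":[0,0,0]},{"dp":[0,0,0],"angular":[0,0,0]}]'
python3 - <<'E'
from h import *
from station import vision
w=vision.snapshot("wrist"); t=vision.snapshot("scene")
cv2.imwrite("pics/w5.png",np.hstack([w["image"][100:400,120:520],cv2.resize(t["image"][220:370,40:240],(400,300))]))
m=cv2.inRange(cv2.cvtColor(t["image"],cv2.COLOR_BGR2HSV),(20,120,80),(35,255,255)); m[:220]=0;m[320:]=0;m[:,:110]=0;m[:,220:]=0
v,u=np.nonzero(m); z=t["range_z"][v,u]; P=(t["pose"][:3,:3]@np.linalg.solve(t["mtx"],np.c_[u,v,np.ones(len(u))].T)*z).T+t["pose"][:3,3]; print(len(u),np.median(P,0))
E
```

```text
t: 11.75
tcp_pos: [0.54, -0.1836, 0.1932]
tool_rot: [0.995, 0.102, -0.001, -0.001]
force: [-0.2, 0.2, -0.0]
finger_gap: 0.001
gripper_force: 0.0
1053 [ 0.54355269 -0.18540108  0.04919292]
```

View pics/w5.png

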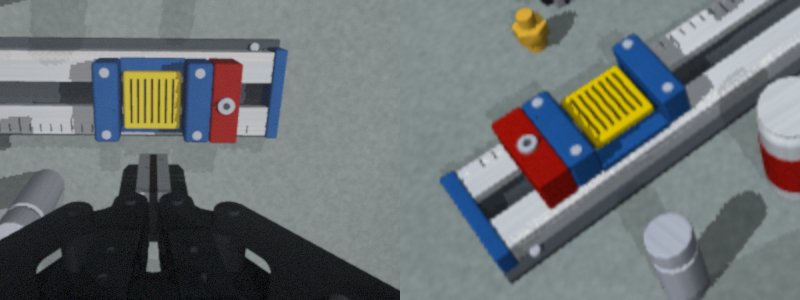

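The carriage sits flush against the red stop (seam at about (211,100) in the wrist half). The pad is up at z = 0.049 and the tool is free.

```bash
python3 -c "
from station import order
print(order.sign_off())"
```

```text
the job is handed in; nothing more can be done
None
```

The job is handed in: the carriage is flush against the red stop with the pad back up and the fingers clear, though sign-off returned no verdict.

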